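# Aim the tube viewer's mirror, then hold the lamp key half pressed

### The job

Aim the mirror of the tube viewer: turn the bar knob on its deck until the sliding pointer under the little window stands opposite the index tab. Then, with the knob left so, press the round spring-loaded key of the lamp switch beside it half-way, 7 mm down, so that the dark ring scribed round the key is level with the metal collar (within 2 mm), and keep it there for two seconds; the program finishes while still holding the key at that depth. Leave the other things on the desk where they are.

Things in the scene. Friction and masses are not known exactly. Their poses are not given: they have to be found in the camera images.
- viewer: Tube viewer, fixed: white case 190 x 190 mm, deck 30 mm above the desk; origin at its underside's centre, -x to its front, y to the left seen from the front. On the deck, x: bar knob's axis at -50 mm; 48 x 120 mm window with an 8 mm high grey bezel over the scale, -6 to 42 mm; at 68 mm the round mirror that the knob tilts, a blood tube clipped across above it (highest part, 97 mm above the desk).
- knob_grip (a point): Middle of the bar knob's grip, on its vertical axis, 60 mm above the desk. The grip is an upright grey bar 46 mm long, 12 mm wide, from 42 to 72 mm above the desk, over a disc of 40 mm diameter whose top is 38 mm above the desk. The point turns with the knob; its x axis lies along the bar.
- knob (a joint): Turn of the bar knob, rad, 0 to 4, growing clockwise seen from above; at 0 the bar lies along the viewer's x. Stays where it is left (friction 0.05 N m). Each rad moves the pointer 20 mm towards the viewer's -y (to the right seen from the front). It starts low and has to be turned clockwise, by 0.9 to 2.9 rad.
- pointer_tip (a point): Tip of the black pointer, 4 mm wide, 18 mm long, under the window; it slides along the viewer's y as the knob turns and points to the back. Cannot be touched.
- index_tip (a point): Front end, 8 mm wide, of the dark steel index tab under the window; it points to the front, at the pointer, 3 mm behind its tip; preset somewhere along the scale. Its y axis is the viewer's y. Aligned: pointer tip and this point have the same y in the viewer's frame, within 4 mm (half the tab's width). Cannot be touched.
- lamp_switch: Lamp switch, fixed to the desk: white housing 86 x 86 x 37 mm with a metal collar of 50 mm diameter on top, whose upper face is 42 mm above the desk. Origin at the centre of the underside. The key stands out of the middle of the collar.
- key_top (a point): Centre of the flat top of the lamp key, a white round plunger of 32 mm diameter; unpressed it is 62 mm above the desk (20 mm above the collar). A dark ring is scribed round it 7 mm above the collar when unpressed, 13 mm below its top. Half pressed the top is 55 mm above the desk.
- lamp_key (a joint): How far the key is pressed down, m, 0 to 0.014 (stop). Wanted: 0.007. Spring: 1.8 N to begin, 8 N at 7 mm, 14 N at the stop; it comes back up when let go.
- vial_mid (a point): Bystander: small dropper vial with a conical cap, 23 mm diameter, 64 mm high, standing 95 to 115 mm behind the lamp switch's centre; this point is half-way up.
- stamp_mid (a point): Bystander: hand stamp with a round wooden knob, 27 x 46 x 70 mm, standing 150 to 170 mm behind the viewer's centre; this point is half-way up.
- pen_mid (a point): Bystander: ball pen, 145 mm long, 12 mm thick, lying in front of the lamp switch, about 85 mm from its centre; this point is at its middle.
Not all that is in view belongs to the job. Several things look just like the lamp_switch: the one meant starts farthest to the robot's right.

How it is judged:
By the outcome, as a careful person would: the job done as asked, in the order asked, and still so for the second after the job is handed in, while the arm keeps its last pose, push and grip.
It also fails if it takes over 61 s, if anything falls off the work surface, if the arm or the gripper's body presses on something with over 40 N, if the wrist force passes 120 N, or if a joint passes its speed limit or range.

### The arm

A 6-joint arm with a two-finger parallel gripper is mounted at the origin on a cart in front of the work surface, level with it; the furniture and walls round the work are solid. World frame = base frame: x ahead of the robot, y to its left, z up, the work surface at z = 0. Lengths are in m, angles in rad, forces in N, time in s.
With the tool pointing down it reaches from about 0.3 to 0.875 m from the base axis. Payload 6.4 kg.
Tool frame: the origin (TCP) lies at the very end of the fingers, on their centre line; the grasp point (between the pads) lies 19 mm behind it (ctrl.hold_point_z is the distance from the TCP to the grasp point, in m); y points along the fingers, x is the direction in which the jaws open and shut, and the axes are right-handed (so a half turn about y gives the same grasp; the last joint's range is limited). The gripper opens to 85 mm and grips with 20 to 120 N. Pads are 22 mm wide; open, the fingers measure 114 mm over their backs; the gripper's body (76 mm by 85 mm) begins 54 mm behind the grasp point. The pads swing forward as they close: fully open they stand 13 mm farther back than shut.
Start: joints at [1.103, 0.181, 1.607, -0, 1.354, -0.206], TCP at [0.149, 0.555, 0.231] pointing down, gripper open.
Joint ranges: [-2.99, 2.99], [-0.89, 2.07], [0.3, 2.58], [-1.14, 4.28], [0, 2.63], [-3.12, 3.12]. Speed limits (rad/s): [2.57, 2.57, 3.01, 3.14, 3.14, 3.14].

### API

Orientations are given as a unit quaternion [w, x, y, z].
In Python, from bench import ctrl, imaging gives the robot as it stands.
- The arm moves only by the shell command python3 -m jog 'ROWS'. ROWS is JSON, a list of rows, each a list of 3 entries, a list of its own where there are three numbers: the shift along the tool's x, y, z in cm, then the turn, a rotation vector about the tool's x, y, z in rad, then the finger opening in cm, from 0 to 8.54. A call has 1 to 12 rows; each row shifts and turns the pose as measured when the row begins, along the tool's axes as they then stand; what a row does not reach is not made up. A row lasts 1/12 s, in which the tool goes at most 41.7 mm and 7.16 degrees, less where a joint would pass 70% of its speed; a pose out of reach is approached as far as the arm can. A call is refused whole if a number of a shift passes 4.17 or a number of a turn 0.125, either way. A call with a gripper value outside its range is refused whole. The fingers move at their own pace and stop on an object; the grip force is fixed at half the most. Time passes only in rows, so rows that do not move let the fingers close. It gives the time, the measured TCP pose, the force and the opening at its end, in the units of the state.
- ctrl.get_obs(): the state, without advancing time (a new reading comes with each control period).
- imaging.camera(name): name is "scene" or "top"; returns a dict with "frame" (400x640x3 uint8, red, green, blue), "depth" (400x640 float32, m along the optical axis (not along the pixel's ray), 0 where there is no reading), "K" (3x3 intrinsics, pixels), "R" (3x3) and "t" (3): a world point X has camera coordinates R X + t. Camera axes: x right, y down, z forward; pixel columns grow to the right and rows downward; lengths in m; the calibration is good to about 2 mm. A picture is of the moment at which its call begins.
- ctrl.hand_in(): hands the job in, once; it reports no verdict.
The state is a dict: "time_s": time; "q": joint angles; "dq": joint speeds; "joint_efforts": joint torques, N m; "eef_pos": TCP position; "eef_rot": TCP orientation; "wrist_force": force on the tool from outside, world axes, zero at the start; "torque": the same for the moment, N m; "opening": opening from 0.0 (shut) to 1.0 (fully open).
Only numpy, scipy, OpenCV 4.12 (cv2) and the standard library are available. Lean on these libraries where they do the work, as an engineer would, in place of code of your own. Each camera call takes 0.05 s, during which the arm holds its last target. There are 200 camera calls.

## Working session

There is one attempt and no reset: what is moved stays moved. The work goes in short steps, Python scripts to look and compute and a shell command to move; the robot and the scene stay as the last step left them, time stands still between calls to the robot, and variables do not carry over. Pictures are saved under pics/ and viewed, about 8 in all and at most 12, crops included, and the job is handed in when it is done.

```bash
mkdir -p pics; ls; python3 - <<'E'
from bench import ctrl, imaging
import cv2,numpy as np
o=ctrl.get_obs(); print(o, ctrl.hold_point_z)
for n in("scene","top"):
    c=imaging.camera(n); np.savez(f"pics/{n}0.npz",**c)
    cv2.imwrite(f"pics/{n}0.png",c["frame"][:,:,::-1]); print(n,c["K"],c["R"],c["t"])
E
```

```text
pics
{'time_s': 0.0, 'q': array([ 1.10272994e+00,  1.81545334e-01,  1.60799242e+00, -1.64653515e-05,
        1.35378284e+00, -2.06324938e-01]), 'dq': array([-0.00076185, -0.00038584, -0.00099073, -0.00091564,  0.00119157,
       -0.00065711]), 'joint_efforts': array([-3.15775236e-03, -4.44883239e+01, -3.51322961e+01, -4.89334252e-04,
        9.37219273e-03, -6.31889634e-06]), 'eef_pos': array([0.1485415 , 0.55492235, 0.23038926]), 'eef_rot': array([-0.56070222,  0.56124194,  0.42992831, -0.43102454]), 'wrist_force': array([-0.39777104,  0.22291364, -0.45663931]), 'torque': array([-0.04119111, -0.0008653 ,  0.05080765]), 'opening': 0.999688525207922} 0.0187
scene [[405.67749394   0.         328.4609895 ]
 [  0.         405.67749394 192.99360362]
 [  0.           0.           1.        ]] [[-0.84233586 -0.53864409  0.01824401]
 [-0.3538302   0.52715424 -0.77260119]
 [ 0.40653966 -0.65724497 -0.63462947]] [0.50015467 0.22113934 0.70032253]
top [[425.23707309   0.         318.07292219]
 [  0.         425.23707309 201.69107876]
 [  0.           0.           1.        ]] [[-0.00550684 -0.99998176 -0.00248201]
 [-0.99871249  0.00562499 -0.05041545]
 [ 0.0504285   0.00220119 -0.99872525]] [0.05858331 0.58008014 1.25022862]
```

View pics/scene0.png

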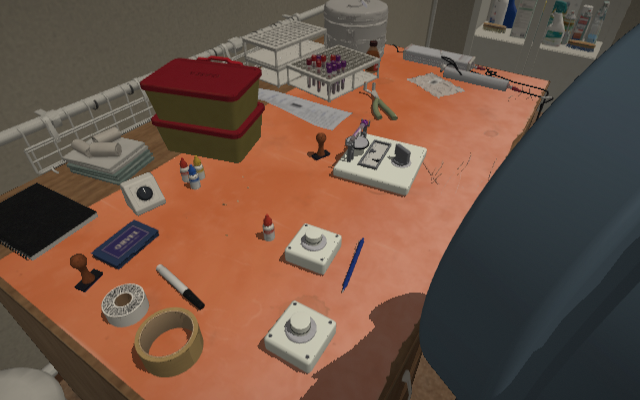

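View pics/top0.png

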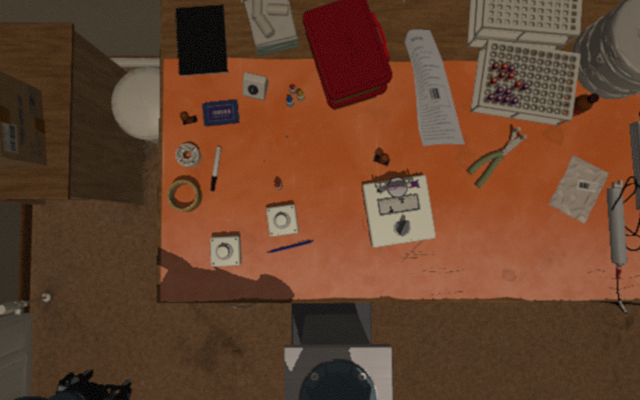

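```bash
cat > h.py <<'E'
import numpy as np, cv2
from bench import ctrl, imaging
def cast(c,u,v,z):
    d=c["R"].T@np.linalg.inv(c["K"])@np.array([u,v,1.]); o=-c["R"].T@c["t"]
    return o+d*(z-o[2])/d[2]
def px(c,X):
    p=c["K"]@(c["R"]@np.asarray(X,float)+c["t"]); return p[:2]/p[2]
def tri(c1,p1,c2,p2):
    P=[c["K"]@np.c_[c["R"],c["t"]] for c in(c1,c2)]
    x=cv2.triangulatePoints(P[0],P[1],np.array(p1,float),np.array(p2,float)); return (x[:3]/x[3]).ravel()
def crop(c,u0,v0,w,h,s): return cv2.resize(c["frame"][v0:v0+h,u0:u0+w,::-1],(w*s,h*s),interpolation=cv2.INTER_CUBIC)
E
python3 - <<'E'
from h import *
t=np.load("pics/top0.npz"); s=np.load("pics/scene0.npz")
a=crop(t,355,165,90,90,4); b=crop(s,325,115,105,90,4)[:, :420]
d=crop(t,260,170,60,60,4);e=crop(s,250,205,120,60,4)
im=np.zeros((600,780,3),np.uint8); im[:360,:360]=a; im[:360,360:780]=b; im[360:600,:240]=d; im[360:600,240:720]=e
cv2.imwrite("pics/c1.png",im)
E
```

```text
(no output)
```

View pics/c1.png

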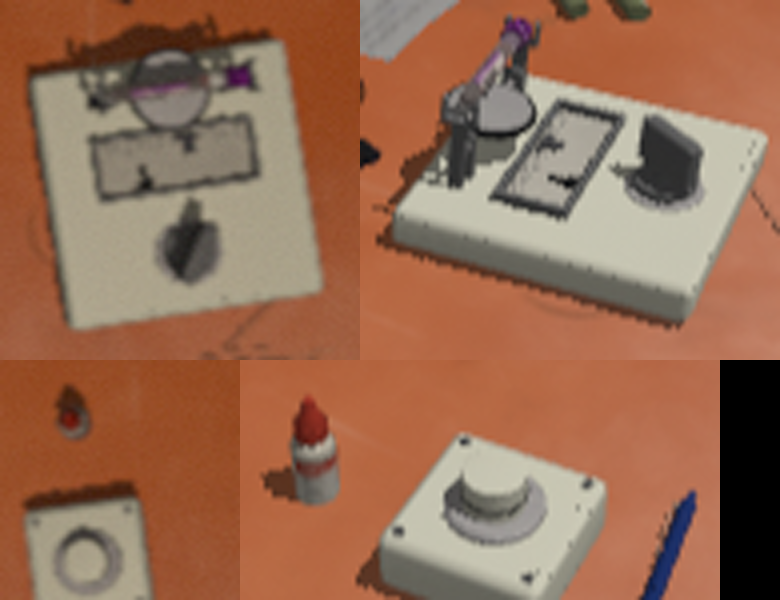

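```bash
cat > meas.py <<'E'
from h import *
def world(c):
    v,u=np.mgrid[:400,:640]; d=c["depth"]; r=np.stack([u*d,v*d,d],-1)@np.linalg.inv(c["K"]).T
    return (r-c["t"])@c["R"]
if __name__=="__main__":
    t=np.load("pics/top0.npz"); s=np.load("pics/scene0.npz")
    hsv=cv2.cvtColor(t["frame"],cv2.COLOR_RGB2HSV)
    m=((hsv[...,1]<90)&(hsv[...,2]>110)).astype(np.uint8)
    cs,_=cv2.findContours(m,cv2.RETR_EXTERNAL,cv2.CHAIN_APPROX_NONE)
    for name,p in(("viewer",(400,235)),("switch",(271,210))):
        c=[c for c in cs if cv2.pointPolygonTest(c,p,False)>=0][0]
        z=.030 if name=="viewer" else .037
        w=np.array([cast(t,u,v,z)[:2] for u,v in c[:,0]],np.float32)*1000
        print(name,cv2.minAreaRect(w))
    for n,c in(("top",t),("scene",s)):
        W=world(c)
        for nm,xy,r,lo,hi in(("knob",(cast(t,402.5,226,.06)),.04,.058,.085),("bar",(cast(t,402.5,226,.06)),.04,.066,.085),("key",cast(t,282,219,.06),.035,.052,.075)):
            k=(np.hypot(W[...,0]-xy[0],W[...,1]-xy[1])<r)&(W[...,2]>lo)&(W[...,2]<hi)&(c["depth"]>0)
            P=W[k]; 
            if len(P)<4: print(n,nm,len(P)); continue
            rc=cv2.minAreaRect((P[:,:2]*1000).astype(np.float32))
            print(n,nm,len(P),P.mean(0).round(4),np.percentile(P[:,2],[5,50,95]).round(4),rc)
    tp=[(391.2,210.7),(401.7,200.7)]
    print("deck heights",[cast(t,*p,.03).round(4) for p in tp])
    g=t["frame"].max(2)
    print(g[194:216,378:420])
E
python3 meas.py
```

```text
viewer ((551.6611328125, -181.15786743164062), (187.6448211669922, 187.85037231445312), 8.390443801879883)
switch ((525.82177734375, 161.3272247314453), (83.61157989501953, 84.91544342041016), 7.265844345092773)
top knob 77 [ 0.5033 -0.1897  0.0695] [0.0623 0.0702 0.0736] ((503.02105712890625, -190.78570556640625), (12.887351036071777, 45.441986083984375), 63.964813232421875)
top bar 66 [ 0.5034 -0.1903  0.0705] [0.0668 0.0705 0.0737] ((503.2219543457031, -190.3309326171875), (12.152618408203125, 45.52619934082031), 65.55365753173828)
top key 94 [0.5269 0.1608 0.0612] [0.0567 0.0613 0.0657] ((526.279052734375, 161.55088806152344), (28.576324462890625, 28.70049285888672), 89.99402618408203)
scene knob 120 [ 0.5001 -0.1843  0.0673] [0.0596 0.0683 0.0727] ((502.0171203613281, -187.65296936035156), (14.170321464538574, 46.99896240234375), 65.39237213134766)
scene bar 76 [ 0.5005 -0.1855  0.0703] [0.0663 0.0709 0.0728] ((501.6351623535156, -187.6793670654297), (13.818154335021973, 46.344764709472656), 63.73538589477539)
scene key 207 [0.5231 0.1661 0.0603] [0.0537 0.0613 0.063 ] ((524.460
[... 3329 characters left out ...]
 [143 103 106 126 133 135 136 133 131 117  92  66  55  56  60  79  87  83
   81  96 103 115 117 114 112 123 144 157 159 158 157 162 161 167 170 169
  173 171 168 169 168 168]
 [153 118  86  85  95  96  96  95  94  88  78  76  86 101 112 117 116 117
  120 133 143 157 160 154 149 154 169 171 173 170 169 170 170 169 172 170
  174 170 170 168 170 167]
 [164 132  85  68  71  83 100 109 118 120 119 117 124 141 155 159 159 158
  158 162 164 173 172 149 125 140 160 167 170 172 170 171 171 168 169 169
  169 168 168 168 169 168]
 [168 147 118 115 116 125 142 155 159 160 163 159 159 167 171 172 172 171
  171 169 173 172 165 136  96  98 121 143 170 171 169 169 168 169 170 167
  168 170 169 167 168 170]]
```

```bash
python3 - <<'E'
from h import *
t=np.load("pics/top0.npz"); s=np.load("pics/scene0.npz")
y=np.radians(8.4);Rz=np.array([[np.cos(y),-np.sin(y),0],[np.sin(y),np.cos(y),0],[0,0,1]])
C=np.array([.5517,-.1812,0])
for z in(.03,.034):
  for n,p in(("ptr tip",(390.3,205.8)),("ptr base",(391,211)),("idx front",(401.5,202.3)),("idx back",(401.7,198.5))):
    X=cast(t,*p,z); print(z,n,(Rz.T@(X-C)*1000).round(1))
s=dict(s)
for n,p in(("ptr tip s",(325+(552-360)/4,115+179/4)),("idx front s",(325+(555-360)/4,115+150/4))):
    print(n,(Rz.T@(cast(s,*p,.03)-C)*1000).round(1))
o=ctrl.get_obs()
from scipy.spatial.transform import Rotation as R
q=o["eef_rot"]; print(R.from_quat(np.r_[q[1:],q[0]]).as_matrix().round(3))
E
```

```text
0.03 ptr tip [18.1 22.1 30. ]
0.03 ptr base [ 2.7 22.5 30. ]
0.03 idx front [ 23.2 -12.   30. ]
0.03 idx back [ 34.2 -14.4  30. ]
0.034 ptr tip [18.  22.8 34. ]
0.034 ptr base [ 2.7 23.2 34. ]
0.034 idx front [ 23.2 -11.2  34. ]
0.034 idx back [ 34.1 -13.6  34. ]
ptr tip s [13.9 23.8 30. ]
idx front s [23.  -7.8 30. ]
[[ 0.259 -0.001 -0.966]
 [ 0.966 -0.001  0.259]
 [-0.002 -1.     0.   ]]
```

```bash
r='[[-2.4,0,-3.2],[0,0,0],6]'; python3 -m jog '[[[-2.4,0,-3.2],[0,0,0],6],[[-2.4,0,-3.2],[0,0,0],6],[[-2.4,0,-3.2],[0,0,0],6],[[-2.4,0,-3.2],[0,0,0],6],[[-2.4,0,-3.2],[0,0,0],6],[[-2.4,0,-3.2],[0,0,0],6],[[-2.4,0,-3.2],[0,0,0],6],[[-2.4,0,-3.2],[0,0,0],6],[[-2.4,0,-3.2],[0,0,0],6],[[-2.4,0,-3.2],[0,0,0],6],[[-2.4,0,-3.2],[0,0,0],6],[[-2.4,0,-3.2],[0,0,0],6]]'
cat > go.py <<'E'
import sys
from h import *
from scipy.spatial.transform import Rotation as R
# usage: go.py x y z jawdeg : remaining move in tool axes (cm), turn (rotvec about tool axes, tool y straight down)
x,y,z,a=map(float,sys.argv[1:5]); o=ctrl.get_obs(); q=o["eef_rot"]; M=R.from_quat(np.r_[q[1:],q[0]])
a=np.radians(a); tx=np.array([np.cos(a),np.sin(a),0]); ty=np.array([0,0,-1.]); T=R.from_matrix(np.c_[tx,ty,np.cross(tx,ty)])
m=M.as_matrix()
print("t",round(o["time_s"],2),"tcp",o["eef_pos"].round(4),"jaw",np.degrees(np.arctan2(m[1,0],m[0,0])).round(2),"F",o["wrist_force"].round(1),"M",o["torque"].round(2),"op",round(o["opening"],3),"q",o["q"].round(2))
print("shift cm tool",(m.T@(np.array([x,y,z])-o["eef_pos"])*100).round(2),"turn",(M.inv()*T).as_rotvec().round(3),"shift cm in goal frame",(T.as_matrix().T@(np.array([x,y,z])-o["eef_pos"])*100).round(2))
E
python3 go.py .5023 -.1888 .13 65
```

```text
time_s: 1.1
eef_pos: [0.4495, 0.1667, 0.2256]
eef_rot: [0.558, -0.557, -0.433, 0.437]
wrist_force: [1.2, 0.3, -0.1]
opening: 0.695
t 1.1 tcp [0.4495 0.1667 0.2256] jaw 75.89 F [ 1.2  0.3 -0.1] M [ 0.05 -0.    0.  ] op 0.695 q [ 0.11 -0.03  1.84 -0.    1.33 -1.22]
shift cm tool [-33.15   9.62 -13.83] turn [-0.005  0.19  -0.005] shift cm in goal frame [-29.99   9.56 -19.8 ]
```

```bash
python3 -m jog '[[[0,0,0],[0,0.095,0],6],[[0,0,0],[0,0.095,0],6],[[-3.3,0.5,-2.2],[0,0,0],6],[[-3.3,0.5,-2.2],[0,0,0],6],[[-3.3,0.5,-2.2],[0,0,0],6],[[-3.3,0.5,-2.2],[0,0,0],6],[[-3.3,0.5,-2.2],[0,0,0],6],[[-3.3,0.5,-2.2],[0,0,0],6],[[-3.3,0.5,-2.2],[0,0,0],6],[[-3.3,0.5,-2.2],[0,0,0],6],[[-3.3,0.5,-2.2],[0,0,0],6],[[0,0,0],[0,0,0],6]]'
python3 go.py .5023 -.1888 .13 65
```

```text
time_s: 2.1
eef_pos: [0.5013, -0.2092, 0.1769]
eef_rot: [0.6, -0.599, -0.373, 0.378]
wrist_force: [-0.2, 0.8, 0.1]
opening: 0.707
t 2.1 tcp [ 0.5013 -0.2092  0.1769] jaw 64.11 F [-0.2  0.8  0.1] M [ 0.04  0.02 -0.02] op 0.707 q [-0.61  0.17  1.74 -0.01  1.24 -1.73]
shift cm tool [1.9  4.68 0.78] turn [-0.004 -0.016 -0.005] shift cm in goal frame [1.89 4.69 0.77]
```

```bash
python3 -m jog '[[[1.9,1.5,0.8],[-0.004,-0.016,-0.005],6],[[0,1.5,0],[0,0,0],6],[[0,0.5,0],[0,0,0],6],[[0,0,0],[0,0,0],6],[[0,0,0],[0,0,0],6]]'
python3 go.py .5023 -.1888 .047 65; python3 - <<'E'
from h import *
s=imaging.camera("scene"); t=imaging.camera("top")
im=np.zeros((560,800,3),np.uint8); im[:280,:400]=crop(s,325,70,100,70,4); im[280:560,:400]=crop(s,325,125,100,70,4); im[:400,400:800]=crop(t,355,165,100,100,4); cv2.imwrite("pics/c2.png",im)
E
```

```text
time_s: 2.52
eef_pos: [0.5009, -0.1908, 0.139]
eef_rot: [0.599, -0.596, -0.378, 0.378]
wrist_force: [0.1, -1.0, -0.3]
opening: 0.701
t 2.52 tcp [ 0.5009 -0.1908  0.139 ] jaw 64.63 F [ 0.1 -1.  -0.3] M [-0.03  0.03 -0.  ] op 0.701 q [-0.59  0.2   1.78  0.    1.16 -1.71]
shift cm tool [ 0.23  9.2  -0.07] turn [-0.004 -0.006  0.001] shift cm in goal frame [ 0.24  9.2  -0.04]
```

View pics/c2.png

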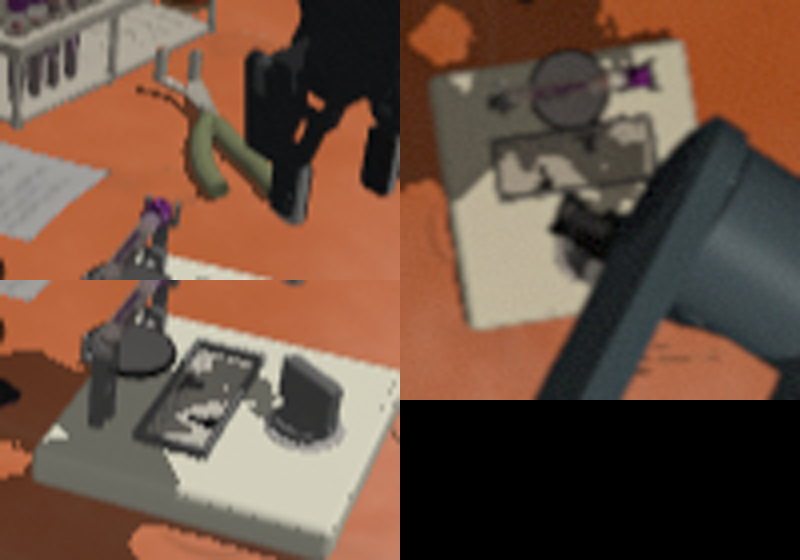

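```bash
python3 -m jog '[[[0.2,1.5,0],[0,0,0],5],[[0,1.5,0],[0,0,0],5],[[0,1.5,0],[0,0,0],5],[[0,1.5,0],[0,0,0],5],[[0,1.2,0],[0,0,0],5],[[0,0.8,0],[0,0,0],5],[[0,0.4,0],[0,0,0],5],[[0,0,0],[0,0,0],5]]'
python3 go.py .5023 -.1888 .047 65
```

```text
time_s: 3.28
eef_pos: [0.5084, -0.1912, 0.0601]
eef_rot: [-0.593, 0.601, 0.381, -0.377]
wrist_force: [0.4, -0.1, -0.5]
opening: 0.585
t 3.28 tcp [ 0.5084 -0.1912  0.0601] jaw 64.8 F [ 0.4 -0.1 -0.5] M [ 0.04 -0.02  0.  ] op 0.585 q [-0.58  0.32  1.82  0.    0.99 -1.71]
shift cm tool [-0.04  1.31  0.67] turn [ 0.013 -0.004 -0.002] shift cm in goal frame [-0.04  1.31  0.65]
```

```bash
python3 -m jog '[[[0,0.6,0.4],[0.013,0,0],5],[[0,0.5,0.25],[0,0,0],5],[[0,0.2,0],[0,0,0],5],[[0,0,0],[0,0,0],5]]'
python3 go.py .5023 -.1888 .047 65
```

```text
time_s: 3.62
eef_pos: [0.5032, -0.189, 0.0477]
eef_rot: [-0.596, 0.598, 0.379, -0.379]
wrist_force: [0.5, -0.4, 1.0]
opening: 0.583
t 3.62 tcp [ 0.5032 -0.189   0.0477] jaw 64.8 F [ 0.5 -0.4  1. ] M [ 0.01  0.02 -0.  ] op 0.583 q [-0.58  0.34  1.83 -0.    0.97 -1.71]
shift cm tool [-0.03  0.07  0.09] turn [ 0.001 -0.003 -0.002] shift cm in goal frame [-0.03  0.07  0.09]
```

Close on the bar.

```bash
python3 -m jog '[[[0,0,0],[0,0,0],0.8],[[0,0,0],[0,0,0],0.8],[[0,0,0],[0,0,0],0.8],[[0,0,0],[0,0,0],0.8],[[0,0,0],[0,0,0],0.8],[[0,0,0],[0,0,0],0.8],[[0,0,0],[0,0,0],0.8],[[0,0,0],[0,0,0],0.8],[[0,0,0],[0,0,0],0.8],[[0,0,0],[0,0,0],0.8]]'
python3 go.py .5023 -.1888 .047 65
```

```text
time_s: 4.45
eef_pos: [0.5034, -0.1897, 0.0485]
eef_rot: [-0.596, 0.598, 0.379, -0.379]
wrist_force: [-1.1, -0.4, -0.6]
opening: 0.127
t 4.45 tcp [ 0.5034 -0.1897  0.0485] jaw 64.8 F [-1.1 -0.4 -0.6] M [ 0.02  0.07 -0.  ] op 0.127 q [-0.58  0.34  1.83 -0.    0.97 -1.71]
shift cm tool [0.03 0.15 0.14] turn [ 0.002 -0.003 -0.003] shift cm in goal frame [0.03 0.15 0.13]
```

```bash
python3 -m jog '[[[0,0,0],[0,0.1,0],0.8],[[0,0,0],[0,0.1,0],0.8],[[0,0,0],[0,0.1,0],0.8],[[0,0,0],[0,0.1,0],0.8],[[0,0,0],[0,0.1,0],0.8],[[0,0,0],[0,0,0],0.8]]'
python3 go.py .5027 -.1888 .0485 -32
```

```text
time_s: 4.95
eef_pos: [0.5029, -0.1903, 0.0485]
eef_rot: [-0.673, 0.676, 0.211, -0.212]
wrist_force: [-0.3, -0.7, -1.0]
opening: 0.121
t 4.95 tcp [ 0.5029 -0.1903  0.0485] jaw 34.85 F [-0.3 -0.7 -1. ] M [-0.04 -0.02 -0.08] op 0.121 q [-0.58  0.34  1.83 -0.    0.97 -1.19]
shift cm tool [ 0.07 -0.    0.13] turn [ 0.005  1.167 -0.   ] shift cm in goal frame [-0.09 -0.    0.12]
```

```bash
python3 -m jog '[[[0,0,0],[0,0.1,0],0.8],[[0,0,0],[0,0.1,0],0.8],[[0,0,0],[0,0.1,0],0.8],[[0,0,0],[0,0.1,0],0.8],[[0,0,0],[0,0.1,0],0.8],[[0,0,0],[0,0.1,0],0.8],[[0,0,0],[0,0.1,0],0.8],[[0,0,0],[0,0.1,0],0.8],[[0,0,0],[0,0.1,0],0.8],[[0,0,0],[0,0.1,0],0.8],[[0,0,0],[0,0,0],0.8]]'
python3 go.py .5027 -.1888 .0485 -32; python3 - <<'E'
from h import *
s=imaging.camera("scene"); t=imaging.camera("top"); np.savez("pics/s3.npz",**s); np.savez("pics/t3.npz",**t)
im=np.zeros((480,800,3),np.uint8); im[:480,:400]=crop(s,350,130,50,60,8); im[:320,400:800]=crop(t,375,185,50,40,8); cv2.imwrite("pics/c3.png",im)
E
```

```text
time_s: 5.87
eef_pos: [0.5013, -0.1905, 0.0485]
eef_rot: [-0.691, 0.695, -0.142, 0.14]
wrist_force: [-2.3, -0.5, -1.8]
opening: 0.128
t 5.87 tcp [ 0.5013 -0.1905  0.0485] jaw -23.05 F [-2.3 -0.5 -1.8] M [-0.13 -0.07 -0.07] op 0.128 q [-0.58  0.34  1.83 -0.01  0.98 -0.17]
shift cm tool [ 0.06 -0.    0.21] turn [ 0.006  0.156 -0.001] shift cm in goal frame [0.02 0.   0.22]
```

View pics/c3.png

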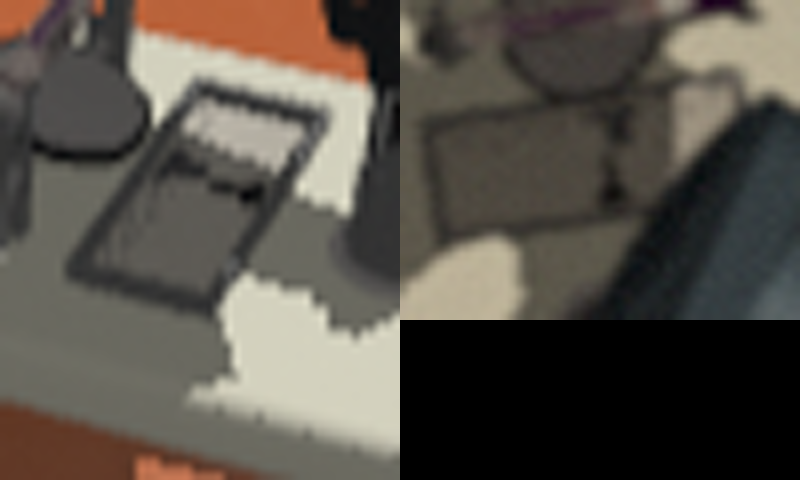

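```bash
cat > al.py <<'E'
import sys
from h import *
y=np.radians(8.4);Rz=np.array([[np.cos(y),-np.sin(y),0],[np.sin(y),np.cos(y),0],[0,0,1]]);C=np.array([.5517,-.1812,0])
def rect(c,s=4,z=.031): # rectify window region of viewer into 0.25mm px: rows = x (42..-8), cols = y (60..-60)
    xs=np.arange(40,-6,-1/s); ys=np.arange(55,-55,-1/s)
    X,Y=np.meshgrid(xs,ys,indexing="ij"); P=np.stack([X,Y,0*X],-1)/1000@Rz.T+C; P[...,2]=z
    q=(P@c["R"].T+c["t"])@c["K"].T; m=(q[...,:2]/q[...,2:]).astype(np.float32)
    return cv2.remap(c["frame"],m[...,0],m[...,1],cv2.INTER_CUBIC),xs,ys
def run(tag):
    out=[]
    for n in("s","t"):
        c=np.load(f"pics/{n}{tag}.npz"); r,xs,ys=rect(c); g=r.max(2).astype(float); out.append(r[:,:,::-1])
        med=np.median(g,1,keepdims=True)
        for x0 in range(34,0,-3):
            k=(xs<=x0)&(xs>x0-3); w=(g[k].mean(0)/np.median(g[k])); w=np.clip(.75-w,0,None); w[(ys>40)|(ys<-35)]=0
            if w.sum()>0:
                p=ys[w.argmax()]; kk=abs(ys-p)<7; print(n,"x",x0-1.5,"peak",p,"cen",round((w*ys*kk).sum()/(w*kk).sum(),1),"depth",round(w.max(),2))
    im=np.vstack(out); cv2.imwrite(f"pics/rect{tag}.png",cv2.resize(im,None,fx=1.6,fy=1.6))
run(sys.argv[1])
E
python3 al.py 3
```

```text
s x 32.5 peak -16.75 cen -16.0 depth 0.32
s x 29.5 peak -13.25 cen -14.6 depth 0.3
s x 26.5 peak -13.5 cen -13.6 depth 0.31
s x 23.5 peak -14.0 cen -14.0 depth 0.32
s x 20.5 peak -12.75 cen -12.7 depth 0.09
s x 17.5 peak -9.0 cen -9.1 depth 0.13
s x 14.5 peak -8.25 cen -8.5 depth 0.34
s x 11.5 peak -8.75 cen -8.7 depth 0.35
s x 8.5 peak -8.75 cen -8.9 depth 0.27
s x 5.5 peak -7.25 cen -8.3 depth 0.62
s x 2.5 peak -8.75 cen -9.1 depth 0.57
s x -0.5 peak -6.0 cen -6.4 depth 0.17
t x 32.5 peak -14.25 cen -13.6 depth 0.27
t x 29.5 peak -13.5 cen -13.2 depth 0.32
t x 26.5 peak -13.25 cen -13.1 depth 0.35
t x 23.5 peak -14.0 cen -13.5 depth 0.18
t x 17.5 peak -7.75 cen -7.8 depth 0.04
t x 14.5 peak -8.25 cen -8.1 depth 0.15
t x 11.5 peak -8.25 cen -8.3 depth 0.21
t x 8.5 peak -8.25 cen -8.0 depth 0.3
t x 5.5 peak -8.0 cen -7.8 depth 0.49
t x 2.5 peak -35.0 cen -32.1 depth 0.47
t x -0.5 peak -35.0 cen -31.8 depth 0.42
```

View pics/rect3.png

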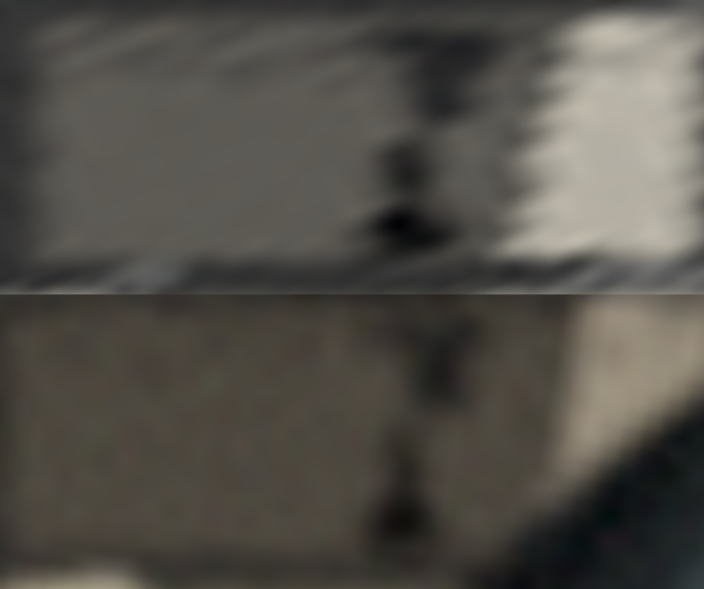

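```bash
python3 -m jog '[[[0,0,0],[0,0.1,0],0.8],[[0,0,0],[0,0.1,0],0.8],[[0,0,0],[0,0.06,0],0.8],[[0,0,0],[0,0,0],0.8],[[0,0,0],[0,0,0],0.8]]'
python3 go.py .5027 -.1888 .0485 -38; cat > snap.py <<'E'
import sys
from h import *
for n in("scene","top"): np.savez(f"pics/{n[0]}{sys.argv[1]}.npz",**imaging.camera(n))
E
python3 snap.py 4; python3 al.py 4
```

```text
time_s: 6.38
eef_pos: [0.501, -0.1903, 0.0485]
eef_rot: [-0.669, 0.673, -0.225, 0.223]
wrist_force: [-1.5, -1.0, 0.2]
opening: 0.126
t 6.38 tcp [ 0.501  -0.1903  0.0485] jaw -36.95 F [-1.5 -1.   0.2] M [-0.13  0.07 -0.05] op 0.126 q [-0.58  0.34  1.83 -0.01  0.98  0.07]
shift cm tool [0.04 0.   0.22] turn [ 0.006  0.018 -0.001] shift cm in goal frame [0.04 0.   0.22]
s x 32.5 peak -16.75 cen -16.1 depth 0.32
s x 29.5 peak -14.0 cen -14.8 depth 0.29
s x 26.5 peak -13.5 cen -13.6 depth 0.3
s x 23.5 peak -14.0 cen -14.0 depth 0.32
s x 20.5 peak -13.5 cen -13.4 depth 0.09
s x 17.5 peak -14.0 cen -13.9 depth 0.08
s x 14.5 peak -13.5 cen -13.6 depth 0.33
s x 11.5 peak -13.5 cen -13.7 depth 0.35
s x 8.5 peak -13.0 cen -13.3 depth 0.33
s x 5.5 peak -12.5 cen -13.5 depth 0.56
s x 2.5 peak -13.75 cen -13.6 depth 0.58
s x -0.5 peak -14.0 cen -13.4 depth 0.26
t x 32.5 peak -12.5 cen -13.1 depth 0.29
t x 29.5 peak -13.0 cen -13.1 depth 0.36
t x 26.5 peak -13.25 cen -13.2 depth 0.36
t x 23.5 peak -13.25 cen -13.4 depth 0.2
t x 17.5 peak -12.25 cen -12.5 depth 0.01
t x 14.5 peak -12.0 cen -12.3 depth 0.15
t x 11.5 peak -12.0 cen -12.1 depth 0.18
t x 8.5 peak -35.0 cen -33.7 depth 0.34
t x 5.5 peak -35.0 cen -32.8 depth 0.47
t x 2.5 peak -31.5 cen -31.5 depth 0.42
t x -0.5 peak -30.75 cen -30.2 depth 0.38
```

```bash
python3 -m jog '[[[0,0,0],[0,0.02,0],0.8],[[0,0,0],[0,0,0],0.8],[[0,0,0],[0,0,0],4],[[0,0,0],[0,0,0],4],[[0,0,0],[0,0,0],4],[[0,0,0],[0,0,0],4],[[0,0,0],[0,0,0],4],[[0,0,0],[0,0,0],4],[[0,0,0],[0,0,0],4]]'
python3 -m jog '[[[0,-1,0],[0,0,0],4],[[0,-2,0],[0,0,0],4],[[0,-3,0],[0,0,0],4],[[0,-3,0],[0,0,0],4],[[0,-2,0],[0,0,0],2],[[0,0,0],[0,0,0],0]]'
python3 go.py .5259 .162 .12 -38
```

```text
time_s: 7.23
eef_pos: [0.5021, -0.1901, 0.049]
eef_rot: [-0.667, 0.671, -0.23, 0.229]
wrist_force: [0.1, 0.1, 0.6]
opening: 0.463
time_s: 7.73
eef_pos: [0.5008, -0.1886, 0.1648]
eef_rot: [-0.667, 0.67, -0.231, 0.227]
wrist_force: [1.4, -1.2, 0.9]
opening: 0.192
t 7.73 tcp [ 0.5008 -0.1886  0.1648] jaw -37.87 F [ 1.4 -1.2  0.9] M [ 0.   -0.01  0.07] op 0.192 q [-0.58  0.17  1.77 -0.01  1.21  0.08]
shift cm tool [-19.53   4.4   29.24] turn [ 0.005  0.002 -0.004] shift cm in goal frame [-19.61   4.48  29.17]
```

```bash
python3 -m jog '[[[-2.2,0,3.3],[0,0,0],0],[[-2.2,0,3.3],[0,0,0],0],[[-2.2,0,3.3],[0,0,0],0],[[-2.2,0,3.3],[0,0,0],0],[[-2.2,0,3.3],[0,0,0],0],[[-2.2,0,3.3],[0,0,0],0],[[-2.2,0,3.3],[0,0,0],0],[[-1,0,1.5],[0,0,0],0],[[0,0,0],[0,0,0],0]]'
python3 go.py .5259 .162 .12 -38; python3 snap.py 5; python3 al.py 5 | grep -v -- "-0.5"
```

```text
time_s: 8.48
eef_pos: [0.5244, 0.1148, 0.1662]
eef_rot: [-0.666, 0.67, -0.231, 0.234]
wrist_force: [-0.6, -1.0, -0.1]
opening: -0.003
t 8.48 tcp [0.5244 0.1148 0.1662] jaw -38.37 F [-0.6 -1.  -0.1] M [-0.01  0.05 -0.05] op -0.003 q [-0.    0.16  1.76 -0.01  1.21  0.67]
shift cm tool [-2.83  4.59  3.81] turn [ 0.004 -0.007  0.005] shift cm in goal frame [-2.79  4.62  3.81]
s x 32.5 peak -10.75 cen -11.3 depth 0.39
s x 29.5 peak -11.75 cen -13.0 depth 0.42
s x 26.5 peak -11.25 cen -12.1 depth 0.38
s x 23.5 peak -13.75 cen -13.2 depth 0.38
s x 20.5 peak -13.0 cen -13.2 depth 0.14
s x 17.5 peak -13.25 cen -13.3 depth 0.25
s x 14.5 peak -13.0 cen -13.0 depth 0.5
s x 11.5 peak -13.75 cen -13.9 depth 0.42
s x 8.5 peak -12.75 cen -12.9 depth 0.36
s x 5.5 peak -11.25 cen -11.8 depth 0.61
s x 2.5 peak -12.0 cen -12.4 depth 0.62
t x 32.5 peak -13.25 cen -12.8 depth 0.34
t x 29.5 peak -12.75 cen -13.1 depth 0.35
t x 26.5 peak -12.75 cen -13.0 depth 0.35
t x 23.5 peak -13.0 cen -13.0 depth 0.27
t x 20.5 peak -12.75 cen -13.1 depth 0.14
t x 17.5 peak -12.5 cen -12.7 depth 0.2
t x 14.5 peak -12.25 cen -12.3 depth 0.28
t x 11.5 peak -12.5 cen -12.7 depth 0.23
t x 8.5 peak -13.75 cen -13.7 depth 0.28
t x 5.5 peak -14.0 cen -13.7 depth 0.5
t x 2.5 peak -13.75 cen -13.9 depth 0.54
```

```bash
python3 -m jog '[[[-1.4,1.2,1.9],[0,0,0],0],[[-1.4,1.2,1.9],[0,0,0],0],[[0,1.2,0],[0,0,0],0],[[0,1.2,0],[0,0,0],0],[[0,1.2,0],[0,0,0],0],[[0,0.6,0],[0,0,0],0],[[0,0,0],[0,0,0],0]]'
python3 go.py .526 .162 .075 -38
```

```text
time_s: 9.17
eef_pos: [0.5281, 0.1485, 0.0966]
eef_rot: [-0.663, 0.67, -0.234, 0.238]
wrist_force: [0.4, 0.3, -0.3]
opening: -0.002
t 9.17 tcp [0.5281 0.1485 0.0966] jaw -39.02 F [ 0.4  0.3 -0.3] M [-0.03  0.01  0.01] op -0.002 q [ 0.06  0.29  1.78 -0.01  1.08  0.75]
shift cm tool [-1.03  2.14  0.93] turn [ 0.008 -0.018  0.009] shift cm in goal frame [-0.99  2.16  0.93]
```

```bash
python3 -m jog '[[[-1,1.1,0.9],[0.008,-0.018,0.009],0],[[0,0.8,0],[0,0,0],0],[[0,0.2,0],[0,0,0],0],[[0,0,0],[0,0,0],0],[[0,0,0],[0,0,0],0]]'
python3 go.py .526 .162 .063 -38; python3 snap.py 6;  python3 - <<'E'
from h import *
s=np.load("pics/s6.npz"); t=np.load("pics/t6.npz")
im=np.zeros((400,800,3),np.uint8); im[:400,:400]=crop(s,270,200,80,80,5); im[:400,400:800]=crop(t,250,170,80,80,5); cv2.imwrite("pics/c6.png",im)
E
```

```text
time_s: 9.58
eef_pos: [0.5267, 0.1598, 0.074]
eef_rot: [0.669, -0.668, 0.231, -0.231]
wrist_force: [0.4, 0.7, 0.2]
opening: -0.002
t 9.58 tcp [0.5267 0.1598 0.074 ] jaw -38.1 F [0.4 0.7 0.2] M [-0.01  0.02  0.  ] op -0.002 q [0.08 0.32 1.78 0.   1.04 0.74]
shift cm tool [-0.19  1.1   0.13] turn [-0.001 -0.002 -0.001] shift cm in goal frame [-0.19  1.1   0.13]
```

View pics/c6.png

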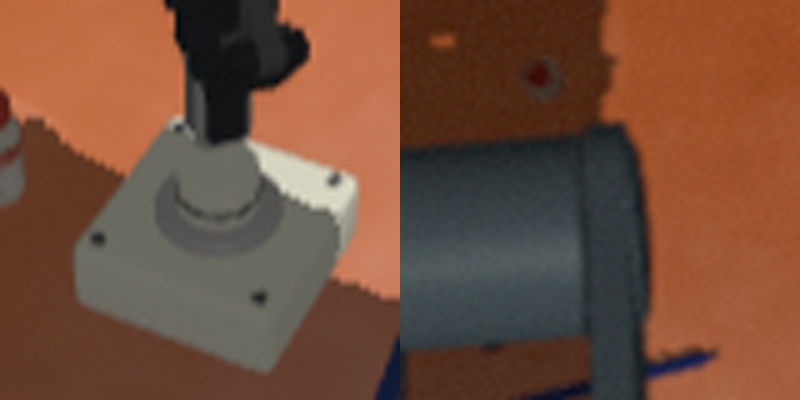

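```bash
python3 -m jog '[[[-0.1,0.6,0.1],[0,0,0],0],[[-0.05,0.2,0],[0,0,0],0],[[0,0.2,0],[0,0,0],0],[[0,0,0],[0,0,0],0],[[0,0,0],[0,0,0],0]]'
python3 go.py .526 .162 .055 -38
python3 -m jog '[[[0,0.2,0],[0,0,0],0],[[0,0.1,0],[0,0,0],0],[[0,0,0],[0,0,0],0],[[0,0,0],[0,0,0],0]]'
python3 go.py .526 .162 .055 -38
```

```text
time_s: 10.1
eef_pos: [0.5273, 0.1621, 0.0646]
eef_rot: [0.669, -0.668, 0.23, -0.232]
wrist_force: [-0.4, 0.4, 0.2]
opening: 0.003
t 10.1 tcp [0.5273 0.1621 0.0646] jaw -38.07 F [-0.4  0.4  0.2] M [-0.   -0.02  0.01] op 0.003 q [0.08 0.34 1.79 0.   1.01 0.75]
shift cm tool [-0.09  0.96 -0.09] turn [-0.003 -0.001  0.002] shift cm in goal frame [-0.09  0.96 -0.09]
time_s: 10.43
eef_pos: [0.5275, 0.1622, 0.0618]
eef_rot: [0.669, -0.668, 0.23, -0.232]
wrist_force: [-0.4, 0.3, 2.0]
opening: 0.001
t 10.43 tcp [0.5275 0.1622 0.0618] jaw -38.07 F [-0.4  0.3  2. ] M [-0.05  0.15  0.05] op 0.001 q [0.08 0.34 1.79 0.   1.01 0.75]
shift cm tool [-0.11  0.68 -0.11] turn [-0.003 -0.001  0.002] shift cm in goal frame [-0.11  0.68 -0.11]
```

Contact at about 0.062 (2 N). Press on to z ≈ 0.055 without a sideways shift, expecting 8 N.

```bash
python3 -m jog '[[[0,0.25,0],[0,0,0],0],[[0,0.2,0],[0,0,0],0],[[0,0.15,0],[0,0,0],0],[[0,0.05,0],[0,0,0],0],[[0,0,0],[0,0,0],0],[[0,0,0],[0,0,0],0]]'
python3 go.py .5275 .162 .055 -38
```

```text
time_s: 10.93
eef_pos: [0.5278, 0.1622, 0.0567]
eef_rot: [0.669, -0.668, 0.229, -0.232]
wrist_force: [-2.5, -0.5, 6.6]
opening: -0.001
t 10.93 tcp [0.5278 0.1622 0.0567] jaw -38.05 F [-2.5 -0.5  6.6] M [-0.06  0.52  0.04] op -0.001 q [0.08 0.35 1.79 0.   1.   0.75]
shift cm tool [-0.01  0.17 -0.04] turn [-0.003 -0.001  0.002] shift cm in goal frame [-0.01  0.17 -0.04]
```

```bash
python3 -m jog '[[[0,0.15,0],[0,0,0],0],[[0,0.06,0],[0,0,0],0],[[0,0,0],[0,0,0],0],[[0,0,0],[0,0,0],0]]'
python3 go.py .5275 .162 .055 -38; python3 snap.py 7;  python3 - <<'E'
from h import *
s=np.load("pics/s7.npz")
a=crop(s,290,222,50,40,10)
cv2.imwrite("pics/c7.png",a)
E
```

```text
time_s: 11.27
eef_pos: [0.5278, 0.1622, 0.0562]
eef_rot: [0.669, -0.668, 0.229, -0.231]
wrist_force: [-2.9, -1.0, 6.9]
opening: 0.0
t 11.27 tcp [0.5278 0.1622 0.0562] jaw -38.02 F [-2.9 -1.   6.9] M [-0.16  0.51  0.02] op 0.0 q [0.08 0.35 1.79 0.   1.   0.75]
shift cm tool [-0.01  0.12 -0.04] turn [-0.002 -0.     0.002] shift cm in goal frame [-0.01  0.12 -0.04]
```

View pics/c7.png

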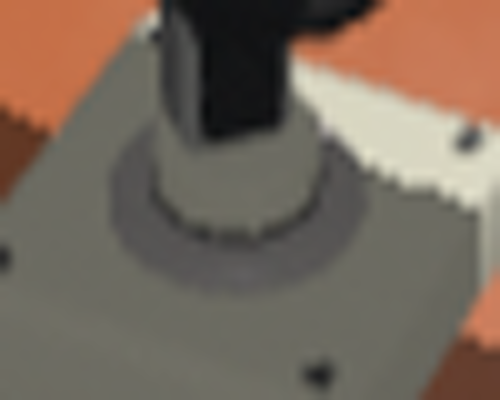

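```bash
python3 -m jog '[[[0,0.2,0],[0,0,0],0],[[0,0.05,0],[0,0,0],0],[[0,0.03,0],[0,0,0],0]]'
python3 go.py .5275 .162 .055 -38;  python3 -m jog '[[[0,0.05,0],[0,0,0],0],[[0,0.05,0],[0,0,0],0],[[0,0.05,0],[0,0,0],0]]'
python3 go.py .5275 .162 .055 -38
```

```text
time_s: 11.62
eef_pos: [0.5279, 0.1622, 0.0548]
eef_rot: [0.669, -0.668, 0.229, -0.231]
wrist_force: [-3.7, -0.3, 7.5]
opening: -0.001
t 11.62 tcp [0.5279 0.1622 0.0548] jaw -38.0 F [-3.7 -0.3  7.5] M [-0.13  0.64  0.02] op -0.001 q [0.08 0.36 1.79 0.   1.   0.75]
shift cm tool [-0.02 -0.02 -0.04] turn [-0.002 -0.     0.002] shift cm in goal frame [-0.02 -0.02 -0.04]
time_s: 11.87
eef_pos: [0.5279, 0.1622, 0.0548]
eef_rot: [0.669, -0.668, 0.229, -0.231]
wrist_force: [-3.6, -0.8, 7.5]
opening: 0.0
t 11.87 tcp [0.5279 0.1622 0.0548] jaw -37.98 F [-3.6 -0.8  7.5] M [-0.13  0.65  0.03] op 0.0 q [ 0.08  0.36  1.79 -0.    1.    0.75]
shift cm tool [-0.01 -0.02 -0.04] turn [-0.002  0.     0.002] shift cm in goal frame [-0.01 -0.02 -0.04]
```

```bash
python3 -m jog '[[[0,0.05,0],[0,0,0],0],[[0,0.05,0],[0,0,0],0],[[0,0.05,0],[0,0,0],0],[[0,0.05,0],[0,0,0],0],[[0,0.05,0],[0,0,0],0],[[0,0.05,0],[0,0,0],0],[[0,0.05,0],[0,0,0],0],[[0,0.05,0],[0,0,0],0],[[0,0.05,0],[0,0,0],0],[[0,0.05,0],[0,0,0],0]]'
python3 -m jog '[[[0,0.05,0],[0,0,0],0],[[0,0.05,0],[0,0,0],0],[[0,0.05,0],[0,0,0],0],[[0,0.05,0],[0,0,0],0],[[0,0.05,0],[0,0,0],0],[[0,0.05,0],[0,0,0],0],[[0,0.05,0],[0,0,0],0],[[0,0.05,0],[0,0,0],0],[[0,0.05,0],[0,0,0],0],[[0,0.05,0],[0,0,0],0]]'
python3 snap.py 8; python3 al.py 8 | grep "x [128]"; python3 - <<'E'
from h import *
a=crop(np.load("pics/s6.npz"),290,222,50,40,8);b=crop(np.load("pics/s8.npz"),290,222,50,40,8)
cv2.imwrite("pics/c8.png",np.hstack([a,b]))
E
```

```text
time_s: 12.7
eef_pos: [0.5279, 0.1623, 0.0549]
eef_rot: [-0.669, 0.669, -0.229, 0.23]
wrist_force: [-3.6, -1.0, 7.6]
opening: 0.001
time_s: 13.53
eef_pos: [0.5278, 0.1623, 0.0549]
eef_rot: [-0.668, 0.669, -0.229, 0.23]
wrist_force: [-4.1, -1.0, 7.1]
opening: 0.0
s x 29.5 peak -11.75 cen -13.0 depth 0.42
s x 26.5 peak -11.25 cen -12.1 depth 0.38
s x 23.5 peak -13.75 cen -13.2 depth 0.38
s x 20.5 peak -13.0 cen -13.2 depth 0.13
s x 17.5 peak -13.5 cen -13.4 depth 0.24
s x 14.5 peak -13.0 cen -13.0 depth 0.49
s x 11.5 peak -14.0 cen -13.9 depth 0.42
s x 8.5 peak -12.75 cen -12.9 depth 0.36
s x 2.5 peak -11.75 cen -12.3 depth 0.61
t x 29.5 peak -13.0 cen -13.1 depth 0.35
t x 26.5 peak -12.75 cen -12.9 depth 0.34
t x 23.5 peak -13.0 cen -13.0 depth 0.26
t x 20.5 peak -13.0 cen -13.0 depth 0.14
t x 17.5 peak -12.5 cen -12.5 depth 0.2
t x 14.5 peak -12.25 cen -12.2 depth 0.28
t x 11.5 peak -12.5 cen -12.7 depth 0.24
t x 8.5 peak -13.75 cen -13.7 depth 0.28
t x 2.5 peak -13.5 cen -14.0 depth 0.57
```

View pics/c8.png

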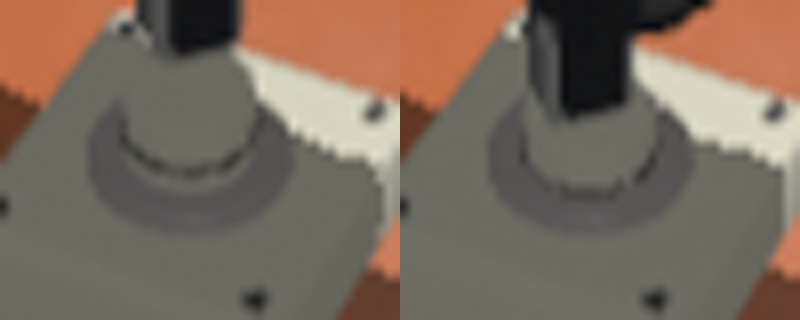

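```bash
python3 -m jog '[[[0,0.05,0],[0,0,0],0],[[0,0.05,0],[0,0,0],0],[[0,0.05,0],[0,0,0],0],[[0,0.05,0],[0,0,0],0],[[0,0.05,0],[0,0,0],0],[[0,0.05,0],[0,0,0],0],[[0,0.05,0],[0,0,0],0],[[0,0.05,0],[0,0,0],0]]'
python3 -c "from bench import ctrl; print(ctrl.hand_in())"
```

```text
time_s: 14.3
eef_pos: [0.5278, 0.1622, 0.0549]
eef_rot: [-0.668, 0.67, -0.229, 0.229]
wrist_force: [-3.2, -1.1, 8.1]
opening: 0.001
the job is handed in; nothing more can be done
None
```

I turned the knob clockwise by about 1.8 rad until the pointer stood opposite the index tab. I then pressed the key of the right-hand lamp switch about 7 mm and handed the job in at 14.3 s, still holding it.

- **Pointer:** after release, the pointer and tab agree to within about 1 mm in both cameras, at roughly y = -13 mm in the viewer's frame. This was unchanged when I looked again during the key press.
- **Key:** the fingertips stayed at 54.8–54.9 mm for about 2.7 s (55 mm wanted), and the scribed ring shows right at the collar.
- **Small disagreement:** the vertical force was 7.1–8.1 N and noisy, so the depth it implies is about 6.2–7.1 mm, against 7.1 mm from position. There was also a sideways force of about 3–4 N on the tool. Both depths are inside the 2 mm tolerance.
- **Bystanders:** nothing was seen or felt touching the vial, stamp or pen. I did not re-measure where they stand.

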